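# Scoop up spilled cap screws against the surface block and set them on the scale

## Task

Three oiled cap screws have been spilled on the plywood work board beside the yellow bin and are to be counted by weight. Take the flat scoop by its wooden handle and push it along the board towards the side of the black block, so that the screws are driven against the block and ride up into the scoop; lift all three clear of the board in it and set the loaded scoop down level, roughly in the middle of the scale's steel plate, and let go. Do not touch the screws with the fingers, and leave the bin, the jar, the felt wheel and the marker where they are.

Things in the scene. Friction and masses are not known exactly. Their poses are not given: they have to be found in the camera images.
- scoop: Flat scoop, sheet steel, about 0.3 kg. Origin: centre of the pan's flat underside; x to the lip, y left, z up. Pan 80 mm long, 120 mm wide (116 inside), floor 2 mm, the front 12 mm tapering to a 0.5 mm lip. Back wall 32 mm high; side walls fall straight from 32 mm to 3 mm at the lip. Centre of mass about 20 mm behind the origin. Starts flat on the board, lip away from the robot.
- scoop_grip (a point): Point to grip on the axis of the scoop's wooden handle: 75 mm behind the pan's centre and 40.7 mm above the underside. The handle is a straight bar 20 mm wide (the scoop's y) and 20 mm thick that points backwards and rises at 15 degrees, from 50 to 127 mm behind the pan's centre. Axes as the scoop's.
- scoop_lip (a point): Middle of the scoop's front lip, on the underside, 40 mm ahead of the pan's centre. Axes as the scoop's.
- scale: Bench scale, grey plastic, fixed; 187 mm long and 128 mm wide. Origin: on the board under the middle of the steel weighing plate; x points away from the console, z up. The console with display and keys, at most 38 mm high, lies on its -x side, to 120 mm from the origin.
- scale_plate (a point): Middle of the top face of the scale's flat steel plate (130 mm along x, 124 mm along y), 48 mm above the board (80 mm above the bench). Axes as the scale's.
- block_side (a point): A point at the foot of the right-hand side of the heavy black surface block, fixed: a flat upright wall along the world's x axis from x = 0.44 to 1.0 m, facing -y, standing 34 mm above the board. The point lies on the top face of the fixed plywood work board, 32 mm above the bench, which meets the wall and spans x 0.372 to 0.768 m and y -0.312 to 0.104 m; all loose things stand on it.
- screw_bin: Small open yellow bin with screws in it, 110 (x) x 80 x 42 mm, loose; origin at the centre of its underside. Leave it.
- paste_jar: Paste jar, 55 mm across, 46 mm high, loose; origin at the centre of its underside. Leave it.
- felt_wheel: Felt wheel on a mandrel that points up, 43 mm across, 50 mm high, loose; origin at the centre of its underside. Leave it.
- marker: Marker pen, 126 mm long (its y), 15 mm thick, loose; origin at the centre of its underside. Leave it.
- screw_1_center (a point): Centre of a bright steel cap screw, 7.5 mm above its support; the screw lies on its side, 35 mm long, head 16 mm across and 10 mm long, shank 10 mm across with a 4 mm tapered point, 30 g, oiled and so slippery (friction about 0.2). x points along it from the head to the shank's end.
- screw_2_center (a point): Centre of a bright steel cap screw, 7.5 mm above its support; the screw lies on its side, 35 mm long, head 16 mm across and 10 mm long, shank 10 mm across with a 4 mm tapered point, 30 g, oiled and so slippery (friction about 0.2). x points along it from the head to the shank's end.
- screw_3_center (a point): Centre of a bright steel cap screw, 7.5 mm above its support; the screw lies on its side, 35 mm long, head 16 mm across and 10 mm long, shank 10 mm across with a 4 mm tapered point, 30 g, oiled and so slippery (friction about 0.2). x points along it from the head to the shank's end.

How it is judged:
By the outcome, as a careful person would: the job done as asked, in the order asked, and still so for the second after the job is handed in, with the robot touching nothing.
It also fails if it takes over 48 s, if anything falls off the work surface, if the arm or the gripper's body presses on something with over 40 N, if the wrist force passes 120 N, or if a joint passes its speed limit or range.

## Robot

A 6-joint arm with a two-finger parallel gripper is mounted at the origin on a cart in front of the work surface, level with it; the furniture and walls round the work are solid. World frame = base frame: x ahead of the robot, y to its left, z up, the work surface at z = 0. Lengths are in m, angles in rad, forces in N, time in s.
With the tool pointing down it reaches from about 0.35 to 0.975 m from the base axis. Payload 17.4 kg.
Tool frame: the origin (TCP) lies at the very end of the fingers, on their centre line; the grasp point (between the pads) lies 19 mm behind it; z points along the fingers, y is the line along which they close (so a half turn about z gives the same grasp; the last joint's range is limited). The gripper opens to 85 mm and grips with 20 to 120 N. Pads are 22 mm wide; open, the fingers measure 114 mm over their backs; the gripper's body (76 mm by 85 mm) begins 54 mm behind the grasp point. The pads swing forward as they close: fully open they stand 13 mm farther back than shut.
Start: joints at [-1.326, 0.116, 1.442, -0, 1.584, -0.038], TCP at [0.188, -0.648, 0.231] pointing down, gripper open.
Joint ranges: [-2.83, 2.83], [-0.83, 2.19], [0.07, 2.5], [-1.14, 4.28], [0.01, 3], [-2.97, 2.97]. Speed limits (rad/s): [1.89, 1.89, 2.22, 3.14, 3.14, 3.14].

## Interface

Orientations are given as a unit quaternion [x, y, z, w].
In Python, from station import env, cams gives the robot as it stands. The module is installed in compiled form; this text tells all that it offers.
- The arm moves only by the tool drive_tool, never from a script. Its arguments are lists of equal length, an entry for each row: "claw": the opening, from -1 (shut) to 1 (fully open); "linear": the shift along the tool's x, y, z in mm, a list of three; "twist": the turn, a rotation vector about the tool's x, y, z in degrees, a list of three. In form: {"claw": [claw, ...], "linear": [[dx, dy, dz], ...], "twist": [[ax, ay, az], ...]}. A call has 1 to 20 rows; each row is the pose to reach, as a shift and turn from the pose commanded when the call began, along the tool's axes at that moment; what a row does not reach only later rows make up. A row lasts 1/8 s, in which the tool goes at most 62.5 mm and 10.7 degrees, less where a joint would pass 70% of its speed; a pose out of reach is approached as far as the arm can. A call with a gripper value outside its range is refused whole. The fingers move at their own pace and stop on an object; "squeeze" is the grip in N (left out, the last holds). Time passes only in rows, so rows that repeat a pose let the fingers close. It gives the time, the measured TCP pose, the force, the opening and the grip force at its end, in the units of the state.
- env.get_obs(): the state, without advancing time (a new reading comes with each control period).
- cams.read_camera(name): name is "scene" or "top" or "wrist"; returns a dict with "image" (384x512x3 uint8, blue, green, red), "fx", "fy", "cx", "cy" (pixels), "R" (3x3) and "t" (3): a world point X has camera coordinates R X + t; the wrist camera has in their place "T_tool_cam" (4x4, takes a point from camera to tool coordinates, whose origin is the TCP and whose axes are the flange's). Camera axes: x right, y down, z forward; pixel columns grow to the right and rows downward; lengths in m; the calibration is good to about 2 mm. A picture is of the moment at which its call begins: read the wrist's pose just before it. There is no depth.
- env.close_job(): hands the job in; it is judged then, once.
The state is a dict: "clock": time; "joints": joint angles; "qvel": joint speeds; "joint_torque": joint torques, N m; "tcp_pos": TCP position; "ee_rot": TCP orientation; "ft_force": force on the tool from outside, world axes, zero at the start; "wrist_torque": the same for the moment, N m; "grip_width": opening from 0.0 (shut) to 1.0 (fully open); "gripper_force": force on a finger pad.
Only numpy, scipy, OpenCV 4.12 (cv2) and the standard library are available. Lean on these libraries where they do the work, as an engineer would, in place of code of your own. Each camera call takes 0.05 s, during which the arm holds its last target. There are 200 camera calls.

## Working session

There is one attempt and no reset: what is moved stays moved. The work goes in short steps, Python scripts to look and compute and a tool call to move; the robot and the scene stay as the last step left them, time stands still between calls to the robot, and variables do not carry over. Pictures are saved under pics/ and viewed, at most 10 in all, crops included, and the job is handed in when it is done.

Besides the shell and the picture viewer there is one more tool, called after "Call:" by a JSON object that holds its "fn" and its "kwargs", one argument or row to a line. drive_tool: Moves the arm, as the interface text tells. Its arguments: {"type":"object","properties":{"claw":{"type":"array"},"linear":{"type":"array"},"twist":{"type":"array"},"squeeze":{"type":"number"}},"required":["claw","linear","twist"]}

```bash
mkdir -p pics; cat > h.py <<'E'
import numpy as np, cv2
from station import env, cams
from scipy.spatial.transform import Rotation as Ro
def ray(c,u,v,z):
    d=np.linalg.solve(c["R"],np.array([(u-c["cx"])/c["fx"],(v-c["cy"])/c["fy"],1.]))
    o=-np.linalg.solve(c["R"],np.array(c["t"])); s=(z-o[2])/d[2]; return o+s*d
def proj(c,X):
    p=np.array(c["R"])@np.array(X)+np.array(c["t"]); return p[0]/p[2]*c["fx"]+c["cx"],p[1]/p[2]*c["fy"]+c["cy"]
def get(n):
    o=env.get_obs(); c=cams.read_camera(n)
    if n=="wrist":
        T=np.array(c["T_tool_cam"]); Rt=Ro.from_quat(o["ee_rot"]).as_matrix()
        Rc=Rt@T[:3,:3]; tc=Rt@T[:3,3]+o["tcp_pos"]; c["R"]=Rc.T; c["t"]=-Rc.T@tc
    c["R"]=np.array(c["R"]);c["t"]=np.array(c["t"]);return c
E
python3 - <<'E'
from h import *
o=env.get_obs(); print(o)
for n in("top","scene"):
    c=get(n); cv2.imwrite(f"pics/{n}0.png",cv2.resize(c["image"],(800,600),interpolation=cv2.INTER_CUBIC)); np.save(f"{n}.npy",c,allow_pickle=True)
    print(n,-c["R"].T@c["t"],c["fx"])
E
```

```text
{'clock': 0.0, 'joints': array([-1.32577820e+00,  1.16495765e-01,  1.44223078e+00, -2.38882363e-06,
        1.58398064e+00, -3.78296625e-02]), 'qvel': array([-1.26536597e-03, -4.18120229e-06, -2.98008997e-04, -8.87998568e-04,
       -3.22986079e-04,  9.04844757e-04]), 'joint_torque': array([-2.07327990e-03, -7.31992364e+01, -6.32497215e+01, -1.81046898e-04,
        6.23182365e-03,  1.13533937e-05]), 'tcp_pos': array([ 0.18831657, -0.64802023,  0.23057698]), 'ee_rot': array([ 9.90016146e-01,  1.40952899e-01, -5.88143993e-05, -5.54156329e-04]), 'ft_force': array([ 0.71958655, -0.28402546, -1.01388054]), 'wrist_torque': array([ 0.00477945, -0.00886343,  0.02814827]), 'gripper_force': 0.0, 'grip_width': 1.0001163904014476}
top [ 0.47500413 -0.0704539   1.00991334] 420.87376125781554
scene [0.09937642 0.60371541 0.50118044] 480.0762850640311
```

View pics/top0.png

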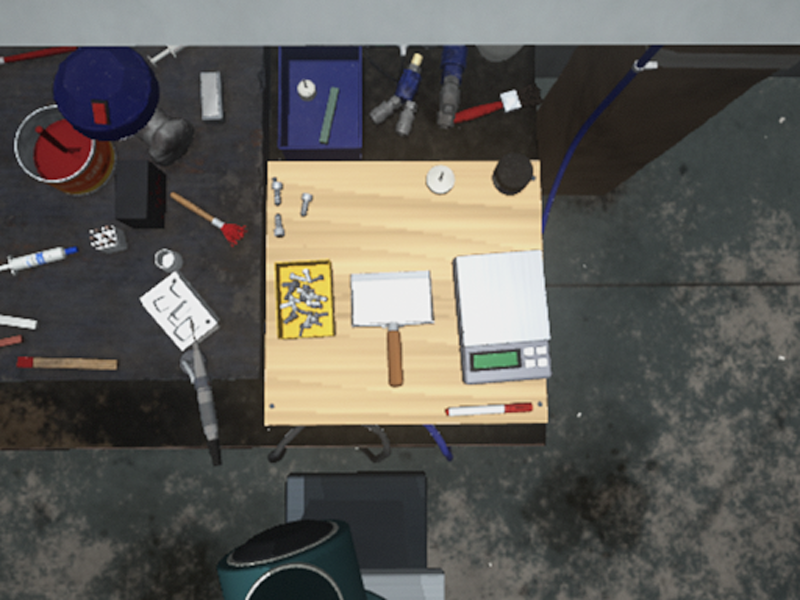

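View pics/scene0.png

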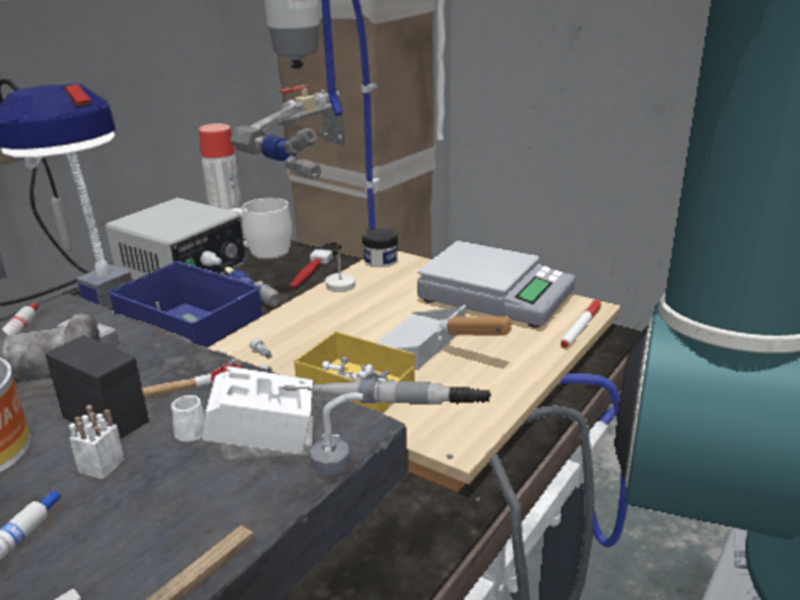

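The top view (800x600) shows the screws at (277,187), (306,203) and (279,226). The pan spans (352–432, 272–325) and the handle runs (393,330–385). The bin is at (305,300), the felt wheel at (440,180) and the scale plate spans (455–548, 252–345). Image up is +x and image left is +y.

```bash
python3 - <<'E'
from h import *
c=np.load("top.npy",allow_pickle=True).item()
P=dict(pan_lipL=(352,274,.034),pan_lipR=(430,271,.034),panbackL=(353,327,.064),panbackR=(433,323,.064),handEnd=(396,385,.093),handStart=(392,328,.068),s1a=(276,180,.04),s1b=(278,203,.038),s2a=(309,194,.038),s2b=(304,214,.038),s3a=(278,217,.038),s3b=(280,235,.038),binL=(277,264,.074),binTR=(330,261,.074),binBR=(335,337,.074),felt=(440,180,.05),jar=(513,174,.078),brdTL=(268,160,.032),brdTR=(541,160,.032),brdBL=(265,425,.032),plTL=(454,256,.08),plTR=(546,250,.08),plBL=(460,345,.08),plBR=(550,344,.08),trayBL=(279,148,.0),trayBLtop=(279,148,.05))
for k,(u,v,z) in P.items(): print(k,ray(c,u*.64,v*.64,z).round(3))
im=c["image"][90:170,165:215]; cv2.imwrite("pics/crop1.png",cv2.resize(im,None,fx=7,fy=7,interpolation=cv2.INTER_CUBIC))
E
```

```text
pan_lipL [ 0.595 -0.024  0.034]
pan_lipR [ 0.599 -0.141  0.034]
panbackL [ 0.514 -0.027  0.064]
panbackR [ 0.519 -0.142  0.064]
handEnd [ 0.433 -0.088  0.093]
handStart [ 0.512 -0.083  0.068]
s1a [0.737 0.09  0.04 ]
s1b [0.702 0.087 0.038]
s2a [0.716 0.04  0.038]
s2b [0.685 0.047 0.038]
s3a [0.681 0.086 0.038]
s3b [0.654 0.083 0.038]
binL [0.605 0.081 0.074]
binTR [0.609 0.005 0.074]
binBR [ 0.5   -0.002  0.074]
felt [ 0.733 -0.156  0.05 ]
jar [ 0.734 -0.26   0.078]
brdTL [0.77  0.103 0.032]
brdTR [ 0.769 -0.313  0.032]
brdBL [0.373 0.103 0.032]
plTL [ 0.614 -0.172  0.08 ]
plTR [ 0.622 -0.304  0.08 ]
plBL [ 0.487 -0.179  0.08 ]
plBR [ 0.488 -0.306  0.08 ]
trayBL [0.799 0.092 0.   ]
trayBLtop [0.783 0.084 0.05 ]
```

View pics/crop1.png

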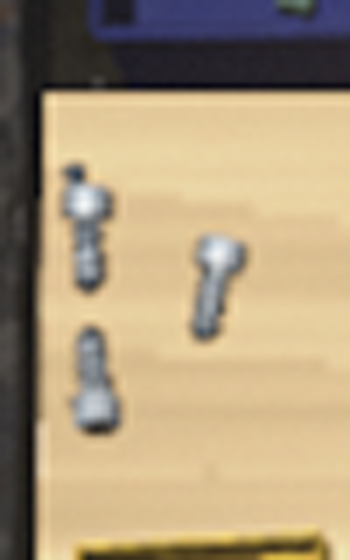

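The crop shows two screws nearly in line along the wall and the third about 40 mm out from it. Together they span x ≈ 0.652–0.735, so a pan centred at x ≈ 0.693 takes all three and clears the bin and tray. Next is the hover above the grip point.

```bash
cat >> h.py <<'E'
def rel(pos,yaw,pitch=0,R0=None,p0=None):
    "yaw deg of scoop x axis; pitch = lip up deg; tool x=scoop x, y=-scoop y at pitch 0"
    o=env.get_obs(); R0=Ro.from_quat(o["ee_rot"]) if R0 is None else R0; p0=o["tcp_pos"] if p0 is None else p0
    R=Ro.from_euler("z",yaw,degrees=True)*Ro.from_euler("y",-pitch,degrees=True)*Ro.from_quat([1,0,0,0])
    print((R0.inv().apply(np.array(pos)-p0)*1000).round(1),(R0.inv()*R).as_rotvec(degrees=True).round(2))
E
python3 -c "
from h import *
rel([.482,-.0866,.17],2.5)"
```

```text
[ 438.7 -457.1   61.1] [-6.00e-02  1.00e-02  1.37e+01]
```

Call:
{"fn": "drive_tool", "kwargs": {
  "claw": [1,1,1,1,1,1,1,1,1,1,1,1,1,1,1,1],
  "linear": [
    [439,-457,61],
    [439,-457,61],
    [439,-457,61],
    [439,-457,61],
    [439,-457,61],
    [439,-457,61],
    [439,-457,61],
    [439,-457,61],
    [439,-457,61],
    [439,-457,61],
    [439,-457,61],
    [439,-457,61],
    [439,-457,61],
    [439,-457,61],
    [439,-457,61],
    [439,-457,61]
  ],
  "twist": [
    [0,0,13.7],
    [0,0,13.7],
    [0,0,13.7],
    [0,0,13.7],
    [0,0,13.7],
    [0,0,13.7],
    [0,0,13.7],
    [0,0,13.7],
    [0,0,13.7],
    [0,0,13.7],
    [0,0,13.7],
    [0,0,13.7],
    [0,0,13.7],
    [0,0,13.7],
    [0,0,13.7],
    [0,0,13.7]
  ],
  "squeeze": 90
}}

```text
clock: 2.1
tcp_pos: [0.4823, -0.0872, 0.1704]
ee_rot: [1.0, 0.021, 0.0, 0.0]
ft_force: [-0.2, 0.3, -1.0]
grip_width: 1.001
gripper_force: 0.0
```

```bash
python3 -c "
from h import *
o=env.get_obs();print(o['clock'],o['tcp_pos'],o['joints'].round(2),o['qvel'].round(2))
c=get('wrist');np.save('w.npy',c,allow_pickle=True);cv2.imwrite('pics/w1.png',c['image'])
print(-c['R'].T@c['t'])
for X in [(.482,-.0866,.0727),(.433,-.09,.083)]:print(proj(c,X))
rel([.482,-.0866,.054],2.5)"
```

```text
2.1 [ 0.48227988 -0.08724914  0.17038156] [-0.23 -0.27  1.91 -0.    1.51  1.3 ] [ 0.  0. -0.  0. -0.  0.]
[ 0.54931129 -0.08424464  0.31237272]
(np.float64(248.08203788286366), np.float64(188.50451022699994))
(np.float64(249.59142641414127), np.float64(245.36477443515224))
[ -0.3  -0.6 116.3] [ 0.   -0.01 -0.03]
```

View pics/w1.png

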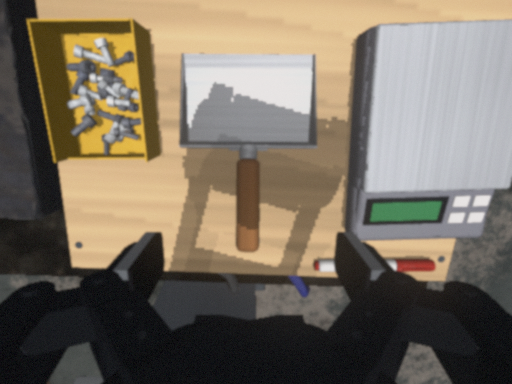

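The wrist view has the handle at columns 237–259 (centre 248) and the pan at 181–316 with its lip at row 54, as predicted. I'll descend and grip.

Call:
{"fn": "drive_tool", "kwargs": {
  "claw": [1,1,1,1,-1,-1,-1,-1,-1,-1,-1,-1],
  "linear": [
    [0,0,50],
    [0,0,95],
    [0,0,116],
    [0,0,116],
    [0,0,116],
    [0,0,116],
    [0,0,116],
    [0,0,116],
    [0,0,116],
    [0,0,116],
    [0,0,116],
    [0,0,116]
  ],
  "twist": [
    [0,0,0],
    [0,0,0],
    [0,0,0],
    [0,0,0],
    [0,0,0],
    [0,0,0],
    [0,0,0],
    [0,0,0],
    [0,0,0],
    [0,0,0],
    [0,0,0],
    [0,0,0]
  ],
  "squeeze": 90
}}

```text
clock: 3.65
tcp_pos: [0.4826, -0.0869, 0.0551]
ee_rot: [1.0, 0.022, 0.0, 0.0]
ft_force: [-3.3, 0.1, 6.6]
grip_width: 0.218
gripper_force: 87.8
```

```bash
python3 -c "
from h import *
c=np.load('w.npy',allow_pickle=True).item()
for p in [(184,54,.033),(314,54,.033),(248,250,.092),(237,160,.066),(259,160,.066)]: print(ray(c,*p))
o=env.get_obs();print(o['clock'],o['tcp_pos'],o['joints'].round(2),o['ft_force'],o['grip_width'],o['gripper_force'])
"
```

```text
[ 0.5936037  -0.02433448  0.033     ]
[ 0.59858605 -0.14083465  0.033     ]
[ 0.43318168 -0.08861001  0.092     ]
[ 0.50543924 -0.07595949  0.066     ]
[ 0.506251  -0.0950771  0.066    ]
3.65 [ 0.48256747 -0.08687654  0.05505355] [-0.23 -0.19  2.03  0.    1.3   1.3 ] [-3.30292304  0.14740071  6.62315468] 0.21843866311673768 87.76993989944458
```

```bash
python3 -c "
from h import *
rel([.693,-.094,.125],90)"
```

```text
[210.   16.3 -69.8] [ 3.000e-02 -2.000e-02 -8.749e+01]
```

Call:
{"fn": "drive_tool", "kwargs": {
  "claw": [-1,-1,-1,-1,-1,-1,-1,-1,-1,-1,-1,-1,-1,-1,-1,-1,-1],
  "linear": [
    [0,0,-25],
    [0,0,-55],
    [20,2,-70],
    [45,4,-70],
    [70,6,-70],
    [95,8,-70],
    [120,10,-70],
    [145,12,-70],
    [170,14,-70],
    [190,15,-70],
    [210,16,-70],
    [210,16,-70],
    [210,16,-70],
    [210,16,-70],
    [210,16,-70],
    [210,16,-70],
    [210,16,-70]
  ],
  "twist": [
    [0,0,0],
    [0,0,0],
    [0,0,-8],
    [0,0,-16],
    [0,0,-25],
    [0,0,-34],
    [0,0,-43],
    [0,0,-52],
    [0,0,-61],
    [0,0,-70],
    [0,0,-79],
    [0,0,-87.5],
    [0,0,-87.5],
    [0,0,-87.5],
    [0,0,-87.5],
    [0,0,-87.5],
    [0,0,-87.5]
  ]
}}

```text
clock: 5.78
tcp_pos: [0.6929, -0.0937, 0.1244]
ee_rot: [0.707, 0.707, 0.0, 0.0]
ft_force: [0.7, -0.4, -4.0]
grip_width: 0.216
gripper_force: 88.5
```

```bash
python3 -c "
from h import *
o=env.get_obs();print(o['clock'],o['tcp_pos'],o['joints'].round(2),o['ft_force'],o['grip_width'],o['wrist_torque'])
c=get('wrist');np.save('w2.npy',c,allow_pickle=True);cv2.imwrite('pics/w2.png',c['image'])
for X in [(.693,.104,.032),(.693-.06,.02,.105),(.693+.06,.02,.105),(.693,.02,.105)]:print(X,proj(c,X))
"
```

```text
5.775 [ 0.69285185 -0.09367583  0.12436171] [-0.17  0.21  1.51  0.    1.42 -0.17] [ 0.68815234 -0.40036508 -3.99278743] 0.2163066949816795 [-0.244466    0.01712726 -0.00866303]
(0.693, 0.104, 0.032) (np.float64(249.27393393248542), np.float64(-94.7234407002289))
(0.633, 0.02, 0.105) (np.float64(129.5869267689219), np.float64(12.086604912245548))
(0.7529999999999999, 0.02, 0.105) (np.float64(369.6532980448035), np.float64(11.911077370128169))
(0.693, 0.02, 0.105) (np.float64(249.643882853076), np.float64(11.998823761126573))
```

View pics/w2.png

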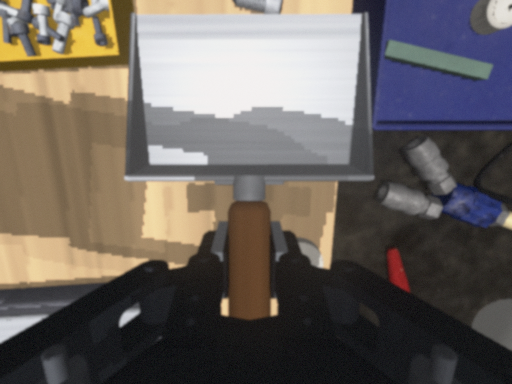

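The scoop is held straight, with its lip at row 13 (columns 130–367) and screw 2 just ahead at (258,3). I'll lower in small steps while watching the force.

Call:
{"fn": "drive_tool", "kwargs": {
  "claw": [-1,-1,-1,-1,-1],
  "linear": [
    [0,0,25],
    [0,0,50],
    [0,0,64],
    [0,0,67],
    [0,0,67]
  ],
  "twist": [
    [0,0,0],
    [0,0,0],
    [0,0,0],
    [0,0,0],
    [0,0,0]
  ]
}}

```text
clock: 6.45
tcp_pos: [0.6932, -0.0937, 0.058]
ee_rot: [0.707, 0.707, 0.0, 0.0]
ft_force: [-0.4, -0.2, -3.3]
grip_width: 0.22
gripper_force: 88.4
```

Call:
{"fn": "drive_tool", "kwargs": {
  "claw": [-1,-1,-1],
  "linear": [
    [0,0,1],
    [0,0,2],
    [0,0,2]
  ],
  "twist": [
    [0,0,0],
    [0,0,0],
    [0,0,0]
  ]
}}

```text
clock: 6.82
tcp_pos: [0.693, -0.0937, 0.0555]
ee_rot: [0.707, 0.707, 0.0, 0.0]
ft_force: [1.1, -0.0, -3.1]
grip_width: 0.219
gripper_force: 88.4
```

```bash
python3 -c "
from h import *
c=np.load('w2.npy',allow_pickle=True).item()
print(ray(c,258,11,.038),ray(c,248,13,.104))
o=env.get_obs();print(o['clock'],o['tcp_pos'],o['ft_force'],o['wrist_torque'])
c=get('wrist');g=cv2.cvtColor(c['image'],cv2.COLOR_BGR2GRAY);cv2.imwrite('pics/w3.png',c['image']);cv2.imwrite('pics/t3.png',get('top')['image'])
for X in [(.633,.02,.035),(.753,.02,.035),(.693,.104,.032)]:print(X,proj(c,X))
"
```

```text
[0.69912299 0.03975595 0.038     ] [0.69217566 0.01983901 0.104     ]
6.825 [ 0.69298487 -0.09368419  0.05552982] [ 1.05329224 -0.03829336 -3.07157849] [-0.15436945 -0.10764772 -0.01510432]
(0.633, 0.02, 0.035) (np.float64(130.32874306306303), np.float64(12.736979902583585))
(0.753, 0.02, 0.035) (np.float64(368.53114264603045), np.float64(12.710203913101935))
(0.693, 0.104, 0.032) (np.float64(249.47945735802043), np.float64(-202.42194906471516))
```

Call:
{"fn": "drive_tool", "kwargs": {
  "claw": [-1,-1,-1],
  "linear": [
    [0,0,1],
    [0,0,1.5],
    [0,0,1.5]
  ],
  "twist": [
    [0,0,0],
    [0,-0.5,0],
    [0,-0.5,0]
  ]
}}

```text
clock: 7.3
tcp_pos: [0.6931, -0.0939, 0.0551]
ee_rot: [0.707, 0.707, -0.003, 0.004]
ft_force: [-4.0, -2.3, 7.7]
grip_width: 0.218
gripper_force: 90.0
```

Call:
{"fn": "drive_tool", "kwargs": {
  "claw": [-1,-1,-1,-1,-1,-1,-1,-1,-1,-1,-1,-1],
  "linear": [
    [5,0,0],
    [10,0,0],
    [15,0,-0.1],
    [20,0,-0.2],
    [25,0,-0.2],
    [30,0,-0.3],
    [35,0,-0.3],
    [40,0,-0.3],
    [45,0,-0.4],
    [50,0,-0.4],
    [55,0,-0.5],
    [55,0,-0.5]
  ],
  "twist": [
    [0,0,0],
    [0,0,0],
    [0,0,0],
    [0,0,0],
    [0,0,0],
    [0,0,0],
    [0,0,0],
    [0,0,0],
    [0,0,0],
    [0,0,0],
    [0,0,0],
    [0,0,0]
  ]
}}

```text
clock: 8.8
tcp_pos: [0.6936, -0.0386, 0.0551]
ee_rot: [0.707, 0.707, -0.002, 0.004]
ft_force: [0.0, -0.7, 5.3]
grip_width: 0.218
gripper_force: 89.7
```

```bash
python3 -c "
from h import *
t=cv2.imread('pics/t3.png');a=cv2.imread('pics/w3.png')
b=get('top')['image'];w=get('wrist')['image']
cr=lambda i:cv2.resize(i[80:180,160:290],(390,300),interpolation=cv2.INTER_CUBIC)
cv2.imwrite('pics/m1.png',np.vstack([np.hstack([cr(t),cr(b)]),np.hstack([cv2.resize(a,(390,293)),cv2.resize(w,(390,293))])]))
"
```

```text
(no output)
```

View pics/m1.png

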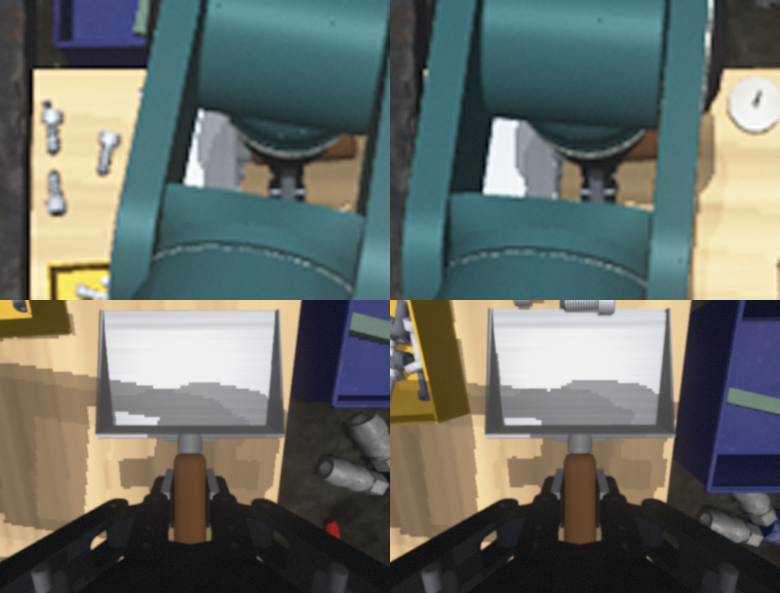

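The scoop is now just short of the wall. Screw 2 lies across the lip (row ~305, column 590 of the lower-right panel) and another shows at its left. Bin and tray are clear, so I'll keep pushing slowly.

Call:
{"fn": "drive_tool", "kwargs": {
  "claw": [-1,-1,-1,-1,-1,-1,-1,-1,-1],
  "linear": [
    [2.5,0,0],
    [5,0,0],
    [7.5,0,0],
    [10,0,-0.1],
    [12.5,0,-0.1],
    [15,0,-0.1],
    [17.5,0,-0.1],
    [20,0,-0.2],
    [20,0,-0.2]
  ],
  "twist": [
    [0,0,0],
    [0,0,0],
    [0,0,0],
    [0,0,0],
    [0,0,0],
    [0,0,0],
    [0,0,0],
    [0,0,0],
    [0,0,0]
  ]
}}

```text
clock: 10.02
tcp_pos: [0.6936, -0.0191, 0.0552]
ee_rot: [0.707, 0.707, -0.003, 0.004]
ft_force: [1.4, -4.7, 5.5]
grip_width: 0.219
gripper_force: 89.7
```

```bash
python3 -c "
from h import *
c=get('wrist');cv2.imwrite('pics/w4.png',c['image'][:200])
print(proj(c,(.693,.104,.066)),proj(c,(.693,.104,.032)))
"
```

```text
(np.float64(248.18101182066258), np.float64(-41.23307880128479)) (np.float64(248.1662565537523), np.float64(-7.895934979464755))
```

View pics/w4.png

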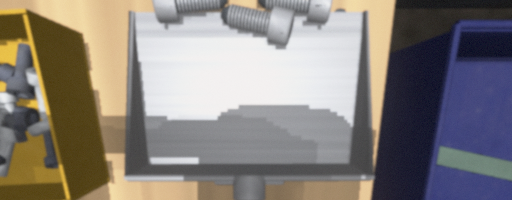

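All three screws are riding onto the lip: heads at (165,8), (282,25) and (318,8), all inside the side walls. I'll push on to the wall.

Call:
{"fn": "drive_tool", "kwargs": {
  "claw": [-1,-1,-1,-1,-1,-1],
  "linear": [
    [2,0,0],
    [4,0,0],
    [6,0,0],
    [7.5,0,0],
    [8.5,0,0],
    [8.5,0,0]
  ],
  "twist": [
    [0,0,0],
    [0,0,0],
    [0,0,0],
    [0,0,0],
    [0,0,0],
    [0,0,0]
  ]
}}

```text
clock: 10.82
tcp_pos: [0.6936, -0.0108, 0.0551]
ee_rot: [0.707, 0.707, -0.003, 0.004]
ft_force: [0.7, -5.8, 6.3]
grip_width: 0.215
gripper_force: 89.7
```

Call:
{"fn": "drive_tool", "kwargs": {
  "claw": [-1,-1,-1],
  "linear": [
    [0.7,0,0],
    [1.2,0,0],
    [1.2,0,0]
  ],
  "twist": [
    [0,0,0],
    [0,0,0],
    [0,0,0]
  ]
}}

```text
clock: 11.2
tcp_pos: [0.6936, -0.0097, 0.0551]
ee_rot: [0.707, 0.707, -0.003, 0.004]
ft_force: [0.1, -6.9, 6.6]
grip_width: 0.221
gripper_force: 89.7
```

```bash
python3 -c "
from h import *
c=get('wrist');cv2.imwrite('pics/w5.png',c['image'][:200])
"
```

```text
(no output)
```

View pics/w5.png

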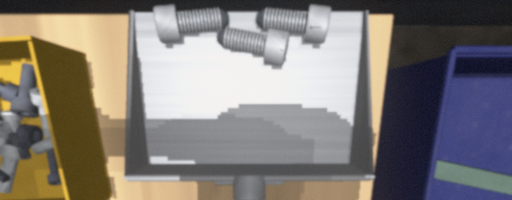

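All three screws are on the pan's front taper, with heads at (165,22), (278,45) and (318,20). Next I tilt the lip up about 18° beside the wall so they slide to the back.

Call:
{"fn": "drive_tool", "kwargs": {
  "claw": [-1,-1,-1,-1,-1,-1,-1,-1,-1,-1,-1],
  "linear": [
    [-0.5,0,0],
    [-1.5,0,1],
    [-2,0,2.5],
    [-2.2,0,4.3],
    [-2.1,0,6],
    [-2,0,7.8],
    [-1.5,0,9.5],
    [-1.5,0,9.8],
    [-1.5,0,9.8],
    [-1.5,0,9.8],
    [-1.5,0,9.8]
  ],
  "twist": [
    [0,2,0],
    [0,5,0],
    [0,7.5,0],
    [0,10,0],
    [0,12.5,0],
    [0,15,0],
    [0,17.5,0],
    [0,18,0],
    [0,18,0],
    [0,18,0],
    [0,18,0]
  ]
}}

```text
clock: 12.62
tcp_pos: [0.6929, -0.0108, 0.0439]
ee_rot: [0.699, 0.699, 0.107, -0.107]
ft_force: [0.3, -5.6, -2.2]
grip_width: 0.221
gripper_force: 88.9
```

```bash
python3 -c "
from h import *
c=get('wrist');cv2.imwrite('pics/w6.png',c['image'][:200]);print(env.get_obs()['tcp_pos'])
"
```

```text
[ 0.69287374 -0.01085172  0.043941  ]
```

View pics/w6.png

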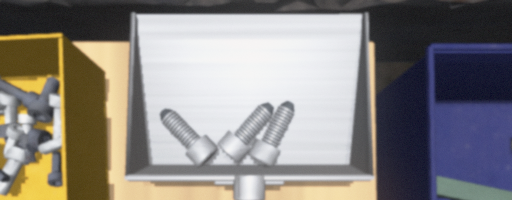

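All three screws have slid to the back wall, around (160–295, 100–165). I'll back off the wall, lift and carry.

```bash
python3 -c "
from h import *
for p in [(.693,-.018,.047),(.693,-.025,.07),(.693,-.03,.16),(.553,-.3145,.16)]: rel(p,90,17.5)
rel((.553,-.3145,.16),90,0)"
```

```text
[-5.9  0.1 -5.1] [0.   0.09 0.01]
[ -5.7   0.1 -29.1] [0.   0.09 0.01]
[ 1.650e+01  1.000e-01 -1.165e+02] [0.   0.09 0.01]
[-255.  -139.9 -201.6] [0.   0.09 0.01]
[-255.  -139.9 -201.6] [ 1.000e-02 -1.741e+01  1.000e-02]
```

Call:
{"fn": "drive_tool", "kwargs": {
  "claw": [-1,-1,-1,-1,-1,-1,-1,-1,-1,-1,-1,-1],
  "linear": [
    [-3,0,-2.5],
    [-6,0,-5],
    [-6,0,-10],
    [-6,0,-18],
    [-6,0,-29],
    [-3,0,-42],
    [0,0,-55],
    [4,0,-70],
    [9,0,-87],
    [13,0,-103],
    [16.5,0,-116],
    [16.5,0,-116]
  ],
  "twist": [
    [0,0,0],
    [0,0,0],
    [0,0,0],
    [0,0,0],
    [0,0,0],
    [0,0,0],
    [0,0,0],
    [0,0,0],
    [0,0,0],
    [0,0,0],
    [0,0,0],
    [0,0,0]
  ]
}}

```text
clock: 14.18
tcp_pos: [0.6933, -0.0298, 0.161]
ee_rot: [0.699, 0.699, 0.108, -0.107]
ft_force: [-1.2, -0.2, -4.8]
grip_width: 0.219
gripper_force: 88.6
```

```bash
python3 -c "
from h import *
rel((.553,-.3145,.16),90,17.5);o=env.get_obs();print(o['ft_force'])"
```

```text
[-271.8 -140.3  -84.8] [0.1  0.02 0.03]
[-1.19233672 -0.20149251 -4.79205063]
```

The load reads 0.8–0.9 N more than the empty scoop, which matches three screws. Carrying to the scale.

Call:
{"fn": "drive_tool", "kwargs": {
  "claw": [-1,-1,-1,-1,-1,-1,-1,-1,-1,-1,-1,-1,-1,-1,-1,-1,-1,-1,-1,-1],
  "linear": [
    [-3,-1.5,-1],
    [-10,-5,-3],
    [-22,-11,-7],
    [-38,-20,-12],
    [-57,-29,-18],
    [-78,-40,-24],
    [-99,-51,-31],
    [-120,-62,-37],
    [-141,-73,-44],
    [-162,-84,-51],
    [-183,-94,-57],
    [-203,-105,-63],
    [-222,-114,-69],
    [-238,-123,-74],
    [-251,-129,-78],
    [-261,-135,-81],
    [-268,-138,-84],
    [-271,-140,-85],
    [-272,-140,-85],
    [-272,-140,-85]
  ],
  "twist": [
    [0,0,0],
    [0,0,0],
    [0,0,0],
    [0,0,0],
    [0,0,0],
    [0,0,0],
    [0,0,0],
    [0,0,0],
    [0,0,0],
    [0,0,0],
    [0,0,0],
    [0,0,0],
    [0,0,0],
    [0,0,0],
    [0,0,0],
    [0,0,0],
    [0,0,0],
    [0,0,0],
    [0,0,0],
    [0,0,0]
  ]
}}

```text
clock: 16.68
tcp_pos: [0.553, -0.3144, 0.1588]
ee_rot: [0.699, 0.699, 0.108, -0.108]
ft_force: [-0.1, 0.2, -3.8]
grip_width: 0.213
gripper_force: 88.4
```

```bash
python3 -c "
from h import *
rel((.553,-.3145,.125),90,0);o=env.get_obs();print(o['ft_force'],o['joints'].round(2))
t=get('top')['image'];w=get('wrist')['image'];s=get('scene')['image']
f=lambda i:cv2.resize(i,(400,300))
cv2.imwrite('pics/m2.png',np.vstack([np.hstack([f(w),f(t)]),np.hstack([f(s),f(s[90:250,230:430])])]))
"
```

```text
[-10.3  -0.   32.2] [ -0.   -17.51   0.02]
[-0.08393004  0.24435955 -3.82054931] [-0.67  0.17  1.52  0.24  1.64 -0.67]
```

Call:
{"fn": "drive_tool", "kwargs": {
  "claw": [-1,-1,-1,-1,-1,-1,-1,-1,-1],
  "linear": [
    [-2,0,4],
    [-4,0,8],
    [-6,0,13],
    [-8,0,18],
    [-9,0,23],
    [-10,0,28],
    [-10,0,32],
    [-10,0,32],
    [-10,0,32]
  ],
  "twist": [
    [0,-2,0],
    [0,-5,0],
    [0,-8,0],
    [0,-11,0],
    [0,-14,0],
    [0,-16,0],
    [0,-17.5,0],
    [0,-17.5,0],
    [0,-17.5,0]
  ]
}}

```text
clock: 17.95
tcp_pos: [0.5529, -0.3147, 0.1255]
ee_rot: [0.707, 0.707, 0.0, -0.0]
ft_force: [-0.6, 0.0, -4.0]
grip_width: 0.218
gripper_force: 88.4
```

```bash
python3 -c "
from h import *
o=env.get_obs();print(o['tcp_pos'],o['ft_force'])
c=get('wrist');w=c['image'];s=get('scene')['image']
cv2.imwrite('pics/m2.png',np.vstack([w[:300],np.hstack([cv2.resize(s[120:220,230:400],(512,300))])]))
for X in [(.614,-.172,.08),(.487,-.179,.08),(.553,-.24,.08)]:print(proj(c,X))
"
```

```text
[ 0.55294407 -0.31469999  0.1254615 ] [-0.64069862  0.03289735 -3.97270984]
(np.float64(358.1784769087159), np.float64(-31.322237639181054))
(np.float64(133.04740582385904), np.float64(-16.870642362511774))
(np.float64(249.41951003480608), np.float64(95.88429157849681))
```

View pics/m2.png

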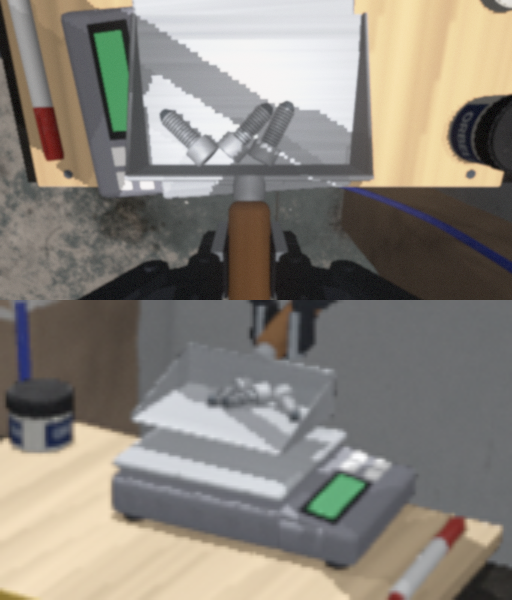

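The three screws still lie at the back of the pan, about (160–295, 100–165). The scoop is level and over the middle of the plate. Lowering with a force check.

Call:
{"fn": "drive_tool", "kwargs": {
  "claw": [-1,-1,-1,-1,-1,-1,-1],
  "linear": [
    [0,0,4],
    [0,0,9],
    [0,0,14],
    [0,0,18],
    [0,0,19.5],
    [0,0,20.5],
    [0,0,20.5]
  ],
  "twist": [
    [0,0,0],
    [0,0,0],
    [0,0,0],
    [0,0,0],
    [0,0,0],
    [0,0,0],
    [0,0,0]
  ]
}}

```text
clock: 18.92
tcp_pos: [0.5529, -0.3146, 0.1049]
ee_rot: [0.707, 0.707, 0.0, 0.0]
ft_force: [0.2, -0.8, -4.2]
grip_width: 0.22
gripper_force: 88.4
```

Call:
{"fn": "drive_tool", "kwargs": {
  "claw": [-1,-1,-1],
  "linear": [
    [0,0,0.7],
    [0,0,1.3],
    [0,0,1.3]
  ],
  "twist": [
    [0,0,0],
    [0,0,0],
    [0,0,0]
  ]
}}

```text
clock: 19.3
tcp_pos: [0.5529, -0.3146, 0.1036]
ee_rot: [0.707, 0.707, 0.0, 0.0]
ft_force: [0.4, 0.2, -3.4]
grip_width: 0.218
gripper_force: 88.6
```

Call:
{"fn": "drive_tool", "kwargs": {
  "claw": [-1,-1,-1],
  "linear": [
    [0,0,0.5],
    [0,0,1],
    [0,0,1]
  ],
  "twist": [
    [0,0,0],
    [0,0,0],
    [0,0,0]
  ]
}}

```text
clock: 19.68
tcp_pos: [0.553, -0.3148, 0.1031]
ee_rot: [0.707, 0.707, -0.0, 0.0]
ft_force: [-3.2, -0.4, 4.6]
grip_width: 0.221
gripper_force: 89.5
```

Seated. Now I release gradually and go straight up.

Call:
{"fn": "drive_tool", "kwargs": {
  "claw": [-0.5,-0.45,-0.4,-0.2,0.2,0.6,0.8,0.8,0.8,0.8,0.8,0.8,0.8,0.8,0.8],
  "linear": [
    [0,0,0],
    [0,0,0],
    [0,0,0],
    [0,0,0],
    [0,0,0],
    [0,0,0],
    [0,0,0],
    [0,0,-5],
    [0,0,-15],
    [0,0,-35],
    [0,0,-60],
    [0,0,-90],
    [0,0,-120],
    [0,0,-130],
    [0,0,-130]
  ],
  "twist": [
    [0,0,0],
    [0,0,0],
    [0,0,0],
    [0,0,0],
    [0,0,0],
    [0,0,0],
    [0,0,0],
    [0,0,0],
    [0,0,0],
    [0,0,0],
    [0,0,0],
    [0,0,0],
    [0,0,0],
    [0,0,0],
    [0,0,0]
  ],
  "squeeze": 20
}}

```text
clock: 21.55
tcp_pos: [0.553, -0.3146, 0.2332]
ee_rot: [0.707, 0.707, 0.0, 0.001]
ft_force: [0.4, 0.3, -0.8]
grip_width: 0.902
gripper_force: 0.0
```

```bash
python3 -c "
from h import *
c=get('wrist');s=get('scene')['image']
cv2.imwrite('pics/end.png',np.vstack([c['image'][:300],cv2.resize(s[120:220,230:400],(512,300))]))
print(proj(c,(.553,-.24,.08)),[proj(c,(.553+a,-.24+b,.082)) for a,b in((-.06,.04),(.06,.04))])
"
```

```text
(np.float64(248.9930308854602), np.float64(100.16279505411434)) [(np.float64(185.2810549240703), np.float64(55.75386396482227)), (np.float64(312.6525120868365), np.float64(55.744368439768095))]
```

View pics/end.png

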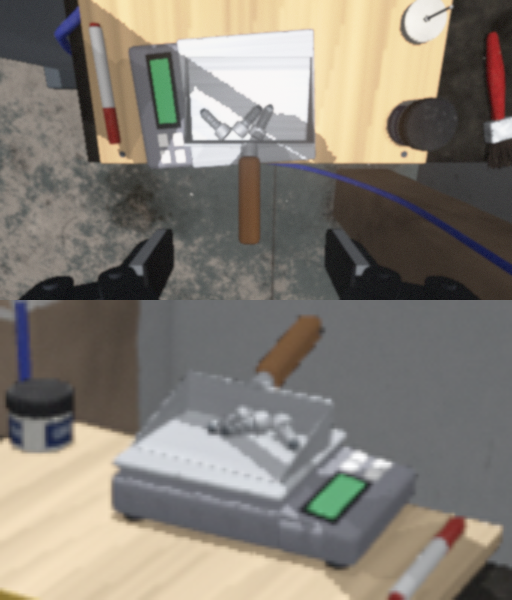

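The scoop rests level on the plate, pan at (185–313, 56–143), with all three screws inside and the gripper clear. Handing in.

```bash
python3 -c "
from h import *
print(env.close_job())"
```

```text
the job is handed in; nothing more can be done
None
```

The scoop, with all three screws in it, is set down level near the middle of the scale plate and released; the job was handed in after about 22 s of robot time.

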